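Unpile the turned dust lids and cap the four open colour pots

ROBOT

A 6-joint arm with a two-finger parallel gripper is mounted at the origin on a cart in front of the work surface, level with it; the furniture and walls round the work are solid. World frame = base frame: x ahead of the robot, y to its left, z up, the work surface at z = 0. Lengths are in m, angles in rad, forces in N, time in s.
With the tool pointing down it reaches from about 0.325 to 0.925 m from the base axis. Payload 3.1 kg.
Tool frame: the origin (TCP) lies at the centre of the arm's flange, where the gripper is bolted on; the fingertips stand 173 mm ahead of it and the grasp point (between the pads) lies 155 mm ahead of it (robot.tcp_to_tips is the distance from the TCP to the fingertips, in m); z points along the fingers, y is the line along which they close (so a half turn about z gives the same grasp; the last joint's range is limited). The gripper opens to 85 mm and grips with 20 to 120 N. Pads are 22 mm wide; open, the fingers measure 114 mm over their backs; the gripper's body (76 mm by 85 mm) begins 54 mm behind the grasp point. The pads swing forward as they close: fully open they stand 13 mm farther back than shut.
Start: joints at [-0.112, 0.217, 1.613, -0, 1.311, -0.112], TCP at [0.625, 0, 0.405] pointing down, gripper open.
Joint ranges: [-2.75, 2.75], [-0.78, 2.1], [0.31, 2.55], [-1.13, 4.27], [0.13, 2.63], [-2.58, 2.58]. Speed limits (rad/s): [2.79, 2.79, 3.14, 3.14, 3.14, 3.14].

INTERFACE

Orientations are given as a unit quaternion [w, x, y, z].
In Python, from plant import robot, viewer gives the robot as it stands. The module is installed in compiled form; this text tells all that it offers.
- The arm moves only by the shell command python3 -m pendant 'ROWS' [FORCE]. ROWS is JSON, a list that holds one entry, the list of rows, each a list of 7 numbers: the turn, a rotation vector about the tool's x, y, z in degrees, then the shift along the tool's x, y, z in mm, then the opening, from 0 (shut) to 1 (fully open). A call has 1 to 20 rows; each row is the pose to reach, as a shift and turn from the pose commanded when the call began, along the tool's axes at that moment; what a row does not reach only later rows make up. A row lasts 1/8 s, in which the tool goes at most 62.5 mm and 10.7 degrees, less where a joint would pass 70% of its speed; a pose out of reach is approached as far as the arm can. A call with a gripper value outside its range is refused whole. The fingers move at their own pace and stop on an object; FORCE is the grip in N (left out, the last holds). Time passes only in rows, so rows that repeat a pose let the fingers close. It gives the time, the measured TCP pose, the force, the opening and the grip force at its end, in the units of the state.
- robot.read_state(): the state, without advancing time (a new reading comes with each control period).
- viewer.grab_frame(name): name is "scene" or "side" or "wrist"; returns a dict with "pixels" (400x640x3 uint8, red, green, blue), "mtx" (3x3 intrinsics, pixels), "pose" (4x4, takes a point from camera to world coordinates). Camera axes: x right, y up, looking along -z (the intrinsics and any distortion apply to the point x, -y, -z); pixel columns grow to the right and rows downward; lengths in m; the calibration is good to about 2 mm. A picture is of the moment at which its call begins. There is no depth.
- robot.finish_job(): hands the job in; it is judged then, once.
The state is a dict: "t": time; "joints": joint angles; "dq": joint speeds; "tau": joint torques, N m; "tcp_pos": TCP position; "ee_rot": TCP orientation; "ft_force": force on the tool from outside, world axes, zero at the start; "wrist_torque": the same for the moment, N m; "grip_width": opening from 0.0 (shut) to 1.0 (fully open); "grasp_force": force on a finger pad.
Only numpy, scipy, OpenCV 4.12 (cv2) and the standard library are available. Lean on these libraries where they do the work, as an engineer would, in place of code of your own. Each camera call takes 0.05 s, during which the arm holds its last target. There are 200 camera calls.

TASK

The grinding session is over and the open colours must not gather dust: take the pile of wooden lids apart and put each lid, skirt down, on the open pot on the slab that it fits, the smallest on the clay cup, the next on the oil dipper, the next on the neck of the tall jar and the largest on the squat jar. Each lid must sit level and all the way down, with its pot still standing where it was; leave the muller and the tin-lidded jar undisturbed.

Things in the scene. Friction and masses are not known exactly. Their poses are not given: they have to be found in the camera images.
- lid_cup: smallest lid turned from pale wood, flat on top, 45 mm across, 16 mm high, 30 g: 6 mm thick top disc over a skirt with a round recess 40 mm across, 10 mm deep, open below. Origin: centre of the skirt's lower rim, z up. Starts skirt down in the pile of four lids (sorted by size, on the table to the right of the slab), topmost, standing on lid_dipper. Fits over the clay cup.
- lid_dipper: second smallest lid turned from pale wood, flat on top, 54.6 mm across, 16 mm high, 30 g: 6 mm thick top disc over a skirt with a round recess 50 mm across, 10 mm deep, open below. Origin: centre of the skirt's lower rim, z up. Starts skirt down in the pile of four lids (sorted by size, on the table to the right of the slab), second from the top, on lid_tall_jar. Fits over the oil dipper.
- lid_tall_jar: second largest lid turned from pale wood, flat on top, 61 mm across, 16 mm high, 30 g: 6 mm thick top disc over a skirt with a round recess 55.6 mm across, 10 mm deep, open below. Origin: centre of the skirt's lower rim, z up. Starts skirt down in the pile of four lids (sorted by size, on the table to the right of the slab), third from the top, on lid_squat_jar. Fits over the tall jar's neck.
- lid_squat_jar: largest lid turned from pale wood, flat on top, 68.8 mm across, 16 mm high, 30 g: 6 mm thick top disc over a skirt with a round recess 63 mm across, 10 mm deep, open below. Origin: centre of the skirt's lower rim, z up. Starts skirt down in the pile of four lids (sorted by size, on the table to the right of the slab), lowest, on the table top (z = 0). Fits over the squat jar.
- clay_cup: small open cup of orange-brown fired clay, 18 mm high, 33 mm across its rim (its widest part), tapering to 24 mm at the foot. Loose, on the slab. Origin: centre of its underside, z up. With lid_cup fully down the lid's origin is 8 mm above the cup's origin.
- oil_dipper: small open round oil cup of dull grey metal, 17 mm high, 43 mm across its rim (its widest part). Loose, on the slab. Origin: centre of its underside, z up. With lid_dipper fully down the lid's origin is 7 mm above the dipper's origin.
- tall_jar: tall open glass jar with a paper label and ochre powder in it, 88 mm high, body 57 mm across, narrowing from 66 mm height to a neck and rim 48 mm across. Loose, on the slab, 0.27 kg. Origin: centre of its underside, z up. With lid_tall_jar fully down the lid's origin is 78 mm above the jar's origin.
- squat_jar: squat open clear glass jar with grey powder in it, no label, 62 mm high, body 58 mm across, rounding in over the last 8 mm to a rim 53 mm across. Loose, on the slab, 0.2 kg. Origin: centre of its underside, z up. With lid_squat_jar fully down the lid's origin is 52 mm above the jar's origin.
- muller: pale glass muller (bell-shaped grinding tool with a knob handle), 50 mm across, 76 mm high, standing loose at the slab's far left corner: a bystander. Origin: centre of its underside, z up. The slab's flat top, on which it and the four open pots stand, is at z = 0.016. Fixed behind the slab, beyond x = 0.6 (y from -0.12 to 0.43), stands a lamp whose arms reach 0.32 m up: swing past in front of it.
- tin_lid_jar: low glass jar closed with a grey tin lid, 51 mm across, 41 mm high, standing loose on the table behind and to the right of the pile of lids: a bystander. Origin: centre of its underside, z up.
Things that resemble listed ones, but are neither listed nor needed, are in the scene too. What is shaped like the lid_tall_jar but green is not meant.

How it is judged:
By the outcome, as a careful person would: the job done as asked, in the order asked, and still so for the second after the job is handed in, with the robot touching nothing.
It also fails if it takes over 102 s, if anything falls off the work surface, if the arm or the gripper's body presses on something with over 40 N, if the wrist force passes 120 N, or if a joint passes its speed limit or range.

## Working session

There is one attempt and no reset: what is moved stays moved. The work goes in short steps, Python scripts to look and compute and a shell command to move; the robot and the scene stay as the last step left them, time stands still between calls to the robot, and variables do not carry over. Pictures are saved under pics/ and viewed, at most 18 in all, crops included, and the job is handed in when it is done.

```bash
mkdir -p pics
cat > h.py <<'E'
import numpy as np, cv2
from plant import robot, viewer
def grab(n,f):
    d=viewer.grab_frame(n); cv2.imwrite('pics/'+f+'.png',d['pixels'][:,:,::-1]); np.savez('pics/'+f+'.npz',**d); return d
def load(f): return dict(np.load('pics/'+f+'.npz'))
def ray(d,u,v):
    c=np.linalg.inv(d['mtx'])@[u,v,1]; c=c*[1,-1,-1]
    return d['pose'][:3,3], d['pose'][:3,:3]@c
def plane(d,u,v,z):
    o,r=ray(d,u,v); return o+r*(z-o[2])/r[2]
def proj(d,p):
    q=np.linalg.inv(d['pose'])@np.append(p,1); q=d['mtx']@(q[:3]*[1,-1,-1]); return q[:2]/q[2]
def tri(*obs):
    A=np.zeros((3,3));b=np.zeros(3)
    for d,u,v in obs:
        o,r=ray(d,u,v); r=r/np.linalg.norm(r); P=np.eye(3)-np.outer(r,r); A+=P;b+=P@o
    p=np.linalg.solve(A,b)
    return p,[float(np.round(np.linalg.norm(proj(d,p)-[u,v]),1)) for d,u,v in obs]
E
python3 - <<'E'
from h import *
for n in ['scene','side','wrist']:
    d=grab(n,n+'0'); print(n,d['pose'].round(3).tolist(),d['mtx'].round(1).tolist(),[k for k in d])
print(robot.read_state())
E
```

```text
scene [[0.679, 0.555, -0.48, -0.188], [-0.734, 0.524, -0.433, -0.9], [0.012, 0.646, 0.763, 1.128], [0.0, 0.0, 0.0, 1.0]] [[451.4, 0.0, 318.2], [0.0, 451.4, 193.5], [0.0, 0.0, 1.0]] ['pixels', 'mtx', 'pose']
side [[-0.97, 0.174, -0.171, 0.308], [-0.244, -0.667, 0.704, 0.413], [0.009, 0.724, 0.689, 0.751], [0.0, 0.0, 0.0, 1.0]] [[382.5, 0.0, 317.3], [0.0, 382.5, 201.4], [0.0, 0.0, 1.0]] ['pixels', 'mtx', 'pose']
wrist [[1.0, 0.0, 0.002, 0.625], [-0.001, 0.964, 0.264, 0.067], [-0.002, -0.264, 0.964, 0.373], [0.0, 0.0, 0.0, 1.0]] [[299.8, 0.0, 321.3], [0.0, 299.8, 194.8], [0.0, 0.0, 1.0]] ['pixels', 'mtx', 'pose']
{'t': 0.15, 'joints': array([-1.12213764e-01,  2.17591620e-01,  1.61458323e+00, -2.76101952e-05,
        1.31133827e+00, -1.12175817e-01]), 'dq': array([-0.0007865 , -0.00196794, -0.00414689,  0.00039793, -0.00052892,
       -0.00056747]), 'tau': array([-7.99202871e-05, -3.97448480e+01, -3.04417098e+01, -1.00294717e-04,
        5.82056644e-03,  2.66571755e-05]), 'tcp_pos': array([6.24690023e-01, 4.49860585e-05, 4.03652041e-01]), 'ee_rot': array([-7.42420513e-04,  7.07117358e-01,  7.07095552e-01, -6.09128696e-04]), 'ft_force': array([-0.53184983,  0.64902004, -0.1963175 ]), 'wrist_torque': array([-0.01768256, -0.00477171, -0.00217309]), 'grasp_force': 0.0, 'grip_width': 0.9988889582077783}
```

View pics/scene0.png

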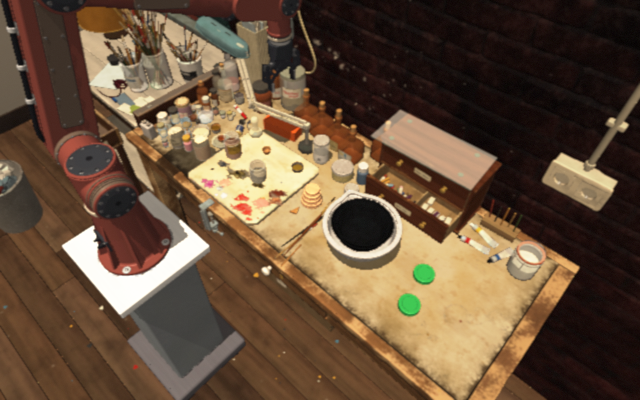

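View pics/side0.png

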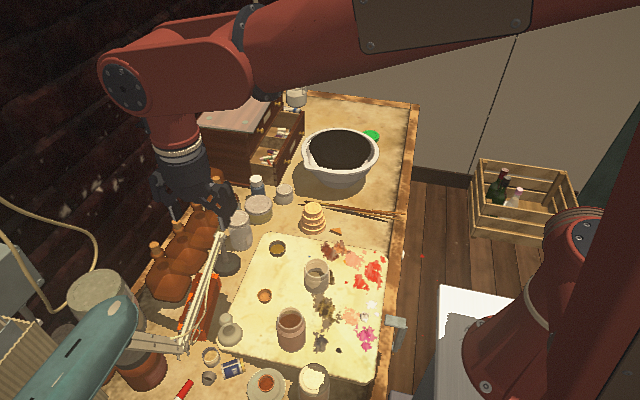

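View pics/wrist0.png

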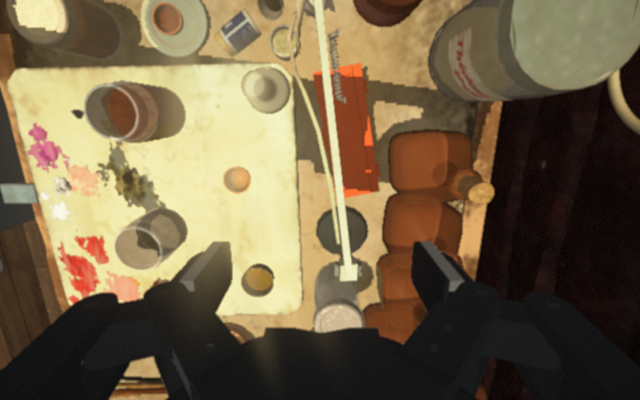

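Pictures: the scene view shows the pile at (312,195). The side view shows the pile (313,215), tall jar (291,328), squat jar (317,275), cup (264,295), dipper (277,248) and muller (229,330). The wrist view shows the tall jar rim near (108,110), squat rim (140,245), cup (237,179), dipper (258,280).

Run:
```python
from h import *
s,w,c=load('side0'),load('wrist0'),load('scene0')
for n,a,b in [('tall',(291,316),(108,111)),('squat',(317,267),(140,248)),('cup',(264,294),(237,179)),('dip',(277,245),(258,280)),('mul',(229,319),(266,86))]:
    p,e=tri((s,*a),(w,*b)); print(n,p.round(3),e)
print(tri((s,314,207),(c,312,186)))
```

```text
tall [0.44  0.068 0.106] [0.7, 1.6]
squat [ 0.426 -0.076  0.074] [0.6, 1.4]
cup [ 0.526 -0.007  0.035] [0.3, 0.6]
dip [ 0.543 -0.14   0.036] [1.4, 2.8]
mul [0.567 0.088 0.07 ] [3.4, 6.6]
(array([ 0.4834939 , -0.26392311,  0.06872907]), [1.3, 1.1])
```

```bash
python3 -m pendant '[[[0,0,0,-30,-60,0,1],[0,0,0,-60,-125,0,1],[0,0,0,-60,-125,0,1],[0,0,0,-60,-125,0,1]]]'; python3 -c "
from h import *
grab('wrist','w1')"; python3 -m pendant '[[[0,0,0,-60,0,0,1],[0,0,0,-120,0,0,1],[0,0,0,-180,0,0,1],[0,0,0,-180,0,0,1],[0,0,0,-180,0,0,1]]]'; python3 -c "
from h import *
grab('wrist','w2');grab('scene','c2');grab('side','s2');print(robot.tcp_to_tips)"
```

```text
t: 0.65
tcp_pos: [0.4998, -0.0602, 0.405]
ee_rot: [0.0, 0.708, 0.707, 0.001]
ft_force: [1.3, 1.3, 0.4]
grip_width: 1.001
grasp_force: 0.0
t: 1.32
tcp_pos: [0.5011, -0.2399, 0.4046]
ee_rot: [-0.0, 0.707, 0.707, 0.0]
ft_force: [0.4, 0.7, 0.3]
grip_width: 1.0
grasp_force: 0.0
0.1734
```

View pics/w1.png

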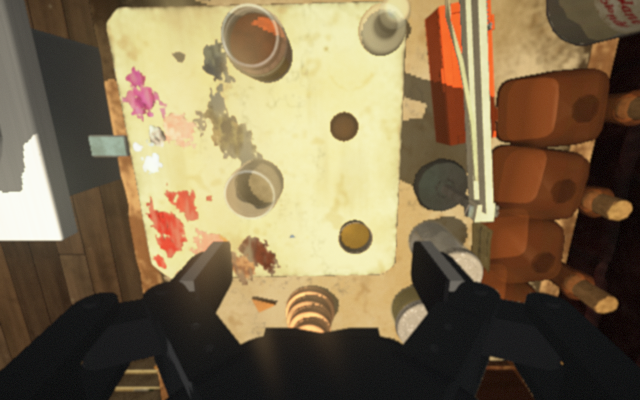

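View pics/w2.png

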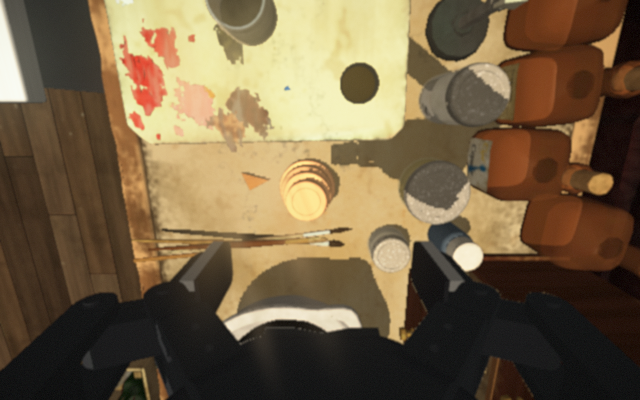

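w1 shows the tall rim ~(253,37), squat ~(254,190), cup (344,126), dipper (355,236). w2 shows the pile top (305,199), tin-lid jar (391,247), dipper (360,83). I'll enlarge both for precision.

Run:
```python
from h import *
a=cv2.imread('pics/w1.png'); b=cv2.imread('pics/w2.png')
R=lambda i:cv2.resize(i,None,fx=4,fy=4,interpolation=cv2.INTER_CUBIC)
m=np.zeros((600,800,3),np.uint8)
m[:320,:400]=R(a[0:80,205:305]); m[:280,400:]=R(a[150:220,210:310])
m[320:600,:400]=R(b[155:225,260:360]); m[280:600,400:]=R(b[205:285,350:450])
cv2.imwrite('pics/crop1.png',m)
for n,im,x0,y0,x1,y1 in [('cup1',a,320,100,370,150),('dip1',a,330,210,380,262),('dip2',b,330,55,390,110)]:
    g=cv2.cvtColor(im,cv2.COLOR_BGR2GRAY)[y0:y1,x0:x1]
    t,k=cv2.threshold(g,0,255,cv2.THRESH_BINARY_INV+cv2.THRESH_OTSU)
    cs,_=cv2.findContours(k,0,1); c=max(cs,key=cv2.contourArea); e=cv2.fitEllipse(c); print(n,e[0][0]+x0,e[0][1]+y0,e[1])
```

```text
cup1 343.5246868133545 126.23246383666992 (27.36028289794922, 28.080528259277344)
dip1 354.72289085388184 236.68141555786133 (32.57929611206055, 33.57273483276367)
dip2 358.9509906768799 82.84501266479492 (38.118045806884766, 40.71609878540039)
```

View pics/crop1.png

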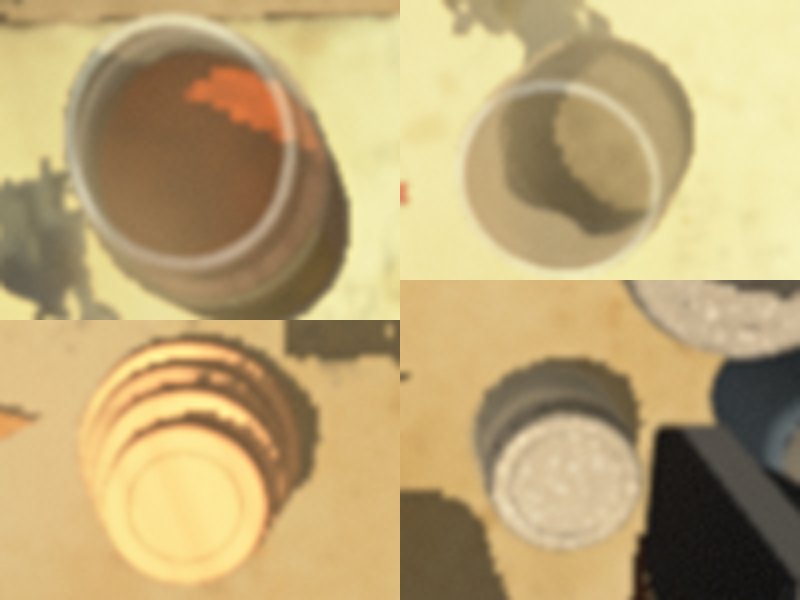

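Crops: tall rim (250.5,35.5), squat rim (250,193.5), pile top disc (306.3,200.7), 41 px across, tin lid (391.6,255). Everything is clearly outlined.

Run:
```python
from h import *
s,w0,w1,w2,c2,c0=[load(k) for k in('side0','wrist0','w1','w2','c2','scene0')]
P=lambda n,*o:print(n,*[plane(d,u,v,z).round(4) for d,u,v,z in o])
P('tall',(w1,250.5,35.5,.104),(s,291,316,.104)); print(tri((w1,250.5,35.5),(s,291,316)))
P('squat',(w1,250,193.5,.078),(s,317,267,.078)); print(tri((w1,250,193.5),(s,317,267)))
P('cup',(w1,343.5,126.2,.034),(w0,237,179,.034),(s,264,294,.034)); print(tri((w1,343.5,126.2),(w0,237,179),(s,264,294)))
P('dip',(w1,354.7,236.7,.033),(w2,359,82.8,.033),(s,277,246,.033)); print(tri((w1,354.7,236.7),(w2,359,82.8)))
P('pile',(w2,306.3,200.7,.064),(s,314,207,.064),(c0,312,186,.064)); print(tri((w2,306.3,200.7),(s,314,207),(c0,312,186)))
P('tin',(w2,391.6,255,.041))
P('mul',(w1,384,18,.092))
# pile size check and tips in wrist view
print(np.linalg.norm(plane(w2,285.8,200,.064)-plane(w2,327,200,.064)))
im=w2['pixels'][140:235,255:360]; hsv=cv2.cvtColor(im,cv2.COLOR_RGB2HSV); print(hsv[60,51],hsv[20,5],hsv[70,90])
```

```text
tall [0.4427 0.0677 0.104 ] [0.4402 0.0652 0.104 ]
(array([0.44145005, 0.06669237, 0.10509797]), [2.1, 0.9])
squat [ 0.4273 -0.0726  0.078 ] [ 0.4252 -0.0747  0.078 ]
(array([ 0.42614889, -0.07371511,  0.07765234]), [1.4, 0.6])
cup [ 0.525  -0.0076  0.034 ] [ 0.5265 -0.0065  0.034 ] [ 0.5265 -0.0082  0.034 ]
(array([ 0.52590393, -0.00730213,  0.03426305]), [0.9, 0.9, 0.3])
dip [ 0.5411 -0.1399  0.033 ] [ 0.5416 -0.1416  0.033 ] [ 0.5422 -0.1437  0.033 ]
(array([ 0.54175297, -0.14130693,  0.02979562]), [0.2, 0.2])
pile [ 0.4851 -0.2638  0.064 ] [ 0.4813 -0.2664  0.064 ] [ 0.4904 -0.2609  0.064 ]
(array([ 0.48426647, -0.26338291,  0.06813413]), [1.2, 1.5, 1.0])
tin [ 0.5868 -0.3396  0.041 ]
mul [0.5532 0.0835 0.092 ]
0.04433089071343708
[ 22 111 253] [ 20  99 223] [ 19 115 218]
```

```bash
python3 -m pendant '[[[0,0,0,-24,-15,40,0.72],[0,0,0,-24,-15,100,0.72],[0,0,0,-24,-15,150,0.72],[0,0,0,-24,-15,175,0.72],[0,0,0,-24,-15,183,0.72],[0,0,0,-24,-15,183,0.72],[0,0,0,-24,-15,183,0.72]]]' 25; python3 -c "
from h import *
a=grab('wrist','w3')['pixels'];b=grab('side','s3')['pixels']
o=np.vstack([cv2.resize(a[190:390,170:470],(750,500))[:300],cv2.resize(b[160:260,240:490],(750,300))])
cv2.imwrite('pics/crop2.png',o[:,:,::-1])"
```

```text
t: 2.35
tcp_pos: [0.486, -0.2642, 0.2236]
ee_rot: [0.002, 0.707, 0.707, 0.0]
ft_force: [0.8, 0.5, -0.1]
grip_width: 0.717
grasp_force: 0.0
```

View pics/crop2.png

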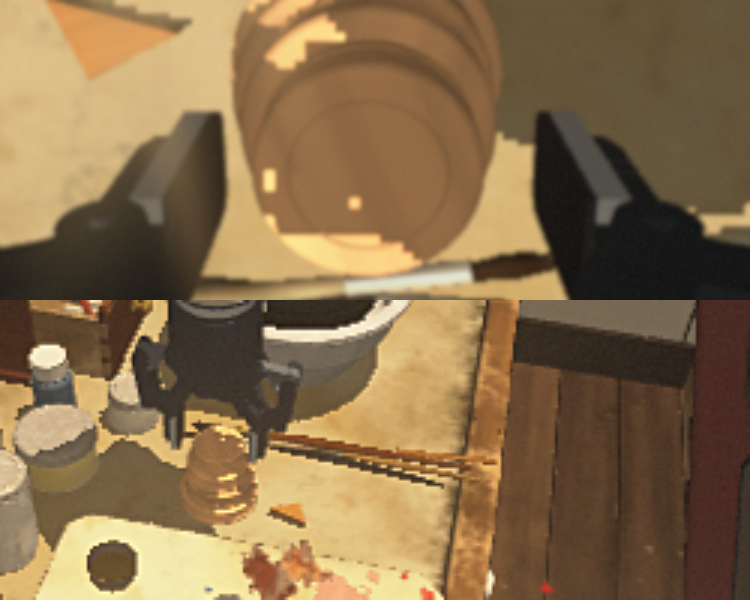

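The wrist crop shows the lid disc centred between the pads (pad inner edges at crop columns 222 and 537, lid 250–490). The side crop shows the pads straddling the top lid only.

```bash
python3 - <<'E'
from h import *
d=load('w3'); 
for z in (.045,.05,.055,.06): print(z,plane(d,258.8,234.8,z).round(4),plane(d,384.8,234.8,z).round(4), plane(d,258.8,278,z).round(4),np.linalg.norm(plane(d,258.8,234.8,z)-plane(d,384.8,234.8,z)))
E
python3 -m pendant '[[[0,0,0,0,0,1,0.72],[0,0,0,0,0,1,0.4],[0,0,0,0,0,1,0.4],[0,0,0,0,0,1,0.4],[0,0,0,0,0,1,0.4],[0,0,0,0,0,1,0.4]]]' 25
```

```text
0.045 [ 0.4534 -0.2598  0.045 ] [ 0.5203 -0.2599  0.045 ] [ 0.452  -0.2856  0.045 ] 0.06681551167826517
0.05 [ 0.4546 -0.2577  0.05  ] [ 0.5191 -0.2578  0.05  ] [ 0.4532 -0.2826  0.05  ] 0.0645517360999211
0.055 [ 0.4557 -0.2556  0.055 ] [ 0.5179 -0.2557  0.055 ] [ 0.4543 -0.2796  0.055 ] 0.06228796052157707
0.06 [ 0.4568 -0.2534  0.06  ] [ 0.5168 -0.2535  0.06  ] [ 0.4555 -0.2766  0.06  ] 0.060024184943232986
t: 3.2
tcp_pos: [0.4852, -0.2642, 0.2212]
ee_rot: [0.0, 0.707, 0.707, -0.0]
ft_force: [-1.7, 1.0, 5.7]
grip_width: 0.518
grasp_force: 25.4
```

```bash
python3 -m pendant '[[[0,0,0,0,0,-20,0.4],[0,0,0,0,0,-60,0.4],[0,0,0,20,5,-100,0.4],[0,0,0,80,15,-110,0.4],[0,0,0,140,25,-110,0.4],[0,0,0,200,35,-110,0.4],[0,0,0,245,41,-90,0.4],[0,0,0,257,41,-50,0.4],[0,0,0,257,41,-20,0.4],[0,0,0,257,41,-4,0.4],[0,0,0,257,41,-4,0.4],[0,0,0,257,41,-4,0.4]]]'; python3 -c "
from h import *
a=grab('wrist','w4')['pixels'];b=grab('side','s4')['pixels']
o=np.vstack([cv2.resize(a[190:390,170:470],(750,500))[:300],cv2.resize(b[230:350,190:440],(750,360))[:300]])
cv2.imwrite('pics/crop3.png',o[:,:,::-1])"
```

```text
t: 4.7
tcp_pos: [0.5268, -0.0074, 0.2258]
ee_rot: [0.001, 0.707, 0.707, 0.001]
ft_force: [0.1, -0.6, -0.1]
grip_width: 0.513
grasp_force: 25.7
```

View pics/crop3.png

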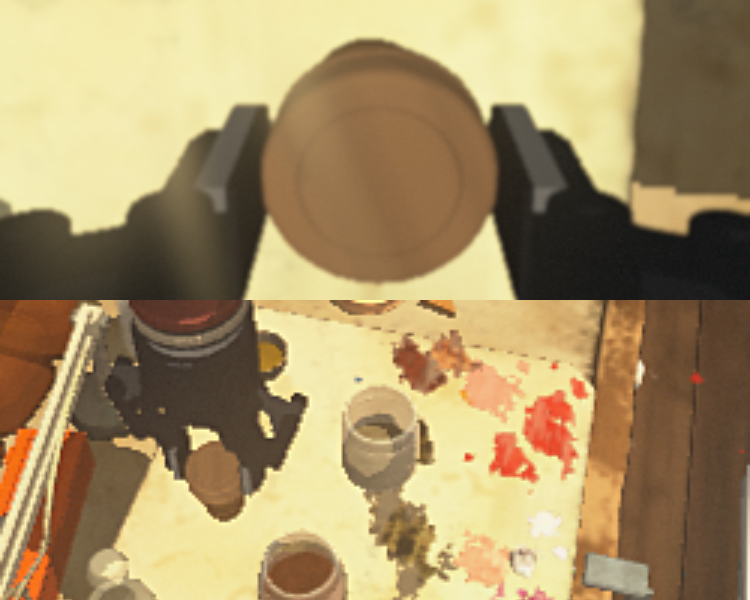

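Wrist crop: the lid (262–498, centre 380) is held level, with the cup's far edge peeking out above it, centred near column 370 with its top at row 38. So the cup is a little to the left. The side crop agrees that the lid is above the cup.

Run:
```python
from h import *
d=load('w4'); print(plane(d,318,205.2,.034), 'far edge -16.5mm = centre y'); print('lid top', plane(d,322,190+162/2.5,.2258-.157), 'L/R cup',plane(d,170+322/2.5,190+52/2.5,.034),plane(d,170+418/2.5,190+52/2.5,.034))
```

```text
[0.52539643 0.00957924 0.034     ] far edge -16.5mm = centre y
lid top [ 0.52746545 -0.0035195   0.0688    ] L/R cup [0.51454118 0.00629201 0.034     ] [0.53622741 0.00624365 0.034     ]
```

```bash
python3 -m pendant '[[[0,0,0,0,-2,6,0.4],[0,0,0,0,-2,14,0.4],[0,0,0,0,-2,22,0.4],[0,0,0,0,-2,26,0.4],[0,0,0,0,-2,27,0.4],[0,0,0,0,-2,27,0.4]]]'
```

```text
t: 5.55
tcp_pos: [0.5241, -0.007, 0.1977]
ee_rot: [0.0, 0.707, 0.707, 0.0]
ft_force: [-0.1, -0.5, 0.9]
grip_width: 0.519
grasp_force: 25.7
```

```bash
python3 -m pendant '[[[0,0,0,0,0,0,0.66],[0,0,0,0,0,0,0.66],[0,0,0,0,0,0,0.66],[0,0,0,0,0,-10,0.66],[0,0,0,0,0,-50,0.66],[0,0,0,-20,-2,-105,0.75],[0,0,0,-80,-10,-140,0.8],[0,0,0,-140,-20,-140,0.8],[0,0,0,-200,-30,-140,0.8],[0,0,0,-255,-40,-140,0.8],[0,0,0,-255,-40,-140,0.8],[0,0,0,-255,-40,-140,0.8]]]'
python3 - <<'E'
from h import *
a=grab('wrist','w5')['pixels'];b=grab('side','s5')['pixels']
o=np.vstack([cv2.resize(a[150:300,220:420],(800,600))[:300+100],cv2.resize(b[270:320,215:315],(400,200)).repeat(2,1)])
cv2.imwrite('pics/crop4.png',o[:,:,::-1])
E
```

```text
t: 7.05
tcp_pos: [0.4839, -0.2618, 0.338]
ee_rot: [-0.0, 0.707, 0.707, 0.0]
ft_force: [-0.4, 0.7, -0.4]
grip_width: 0.798
grasp_force: 0.0
```

View pics/crop4.png

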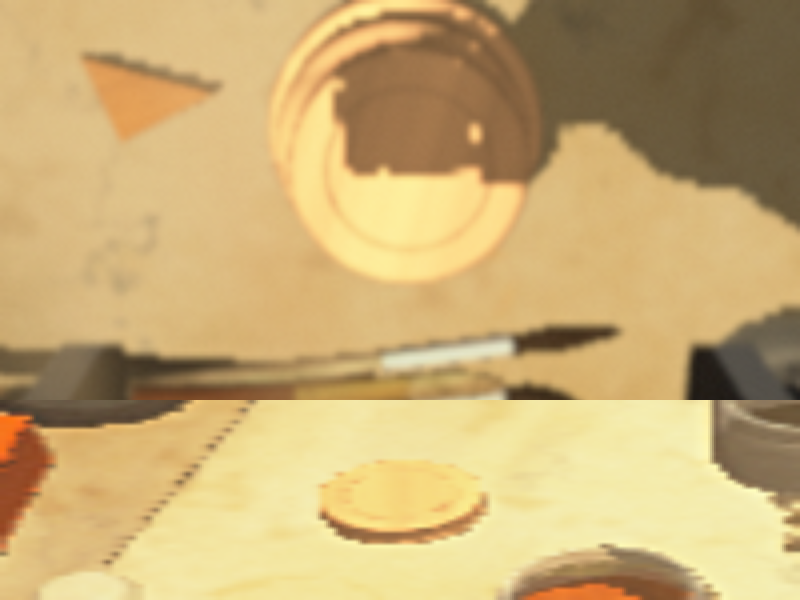

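The cup lid sits flat and level on the cup (side crop). The top of the pile, the dipper lid, is centred at crop (411,166), which is (322.8,191.5) in the image.

Run:
```python
from h import *
d=load('w5'); print(plane(d,322.8,191.5,.048), np.linalg.norm(plane(d,292,191,.048)-plane(d,353.7,191,.048)))
s=load('s5'); print('cup lid',plane(s,215+402/4,270+97/4*1,.040), plane(s,315.5,294.5,.040))
```

```text
[ 0.4852592  -0.26243547  0.048     ] 0.05509905330710455
cup lid [ 0.4173668  -0.03160948  0.04      ] [ 0.41721351 -0.03100814  0.04      ]
```

```bash
python3 -m pendant '[[[0,0,0,0,0,50,0.8],[0,0,0,0,0,95,0.8],[0,0,0,0,0,125,0.8],[0,0,0,0,0,134,0.8],[0,0,0,0,0,134,0.8],[0,0,0,0,0,134,0.8],[0,0,0,0,0,134,0.5],[0,0,0,0,0,134,0.5],[0,0,0,0,0,134,0.5],[0,0,0,0,0,134,0.5],[0,0,0,0,0,134,0.5]]]' 25;  python3 -m pendant '[[[0,0,0,0,0,-20,0.5],[0,0,0,0,0,-60,0.5],[0,0,0,30,15,-80,0.5],[0,0,0,80,35,-80,0.5],[0,0,0,121,56,-70,0.5],[0,0,0,121,56,-40,0.5],[0,0,0,121,56,-18,0.5],[0,0,0,121,56,-18,0.5],[0,0,0,121,56,-18,0.5]]]'
python3 - <<'E'
from h import *
a=grab('wrist','w6')['pixels'];b=grab('side','s6')['pixels']
o=np.vstack([cv2.resize(a[190:390,170:470],(750,500))[:300],cv2.resize(b[180:280,190:440],(750,300))])
cv2.imwrite('pics/crop5.png',o[:,:,::-1])
E
```

```text
t: 8.52
tcp_pos: [0.485, -0.2626, 0.2058]
ee_rot: [0.002, 0.707, 0.707, 0.0]
ft_force: [-0.2, 1.7, 6.6]
grip_width: 0.623
grasp_force: 25.7
t: 9.65
tcp_pos: [0.5404, -0.1413, 0.2226]
ee_rot: [0.001, 0.707, 0.707, 0.0]
ft_force: [0.2, -0.3, -0.1]
grip_width: 0.625
grasp_force: 26.6
```

View pics/crop5.png

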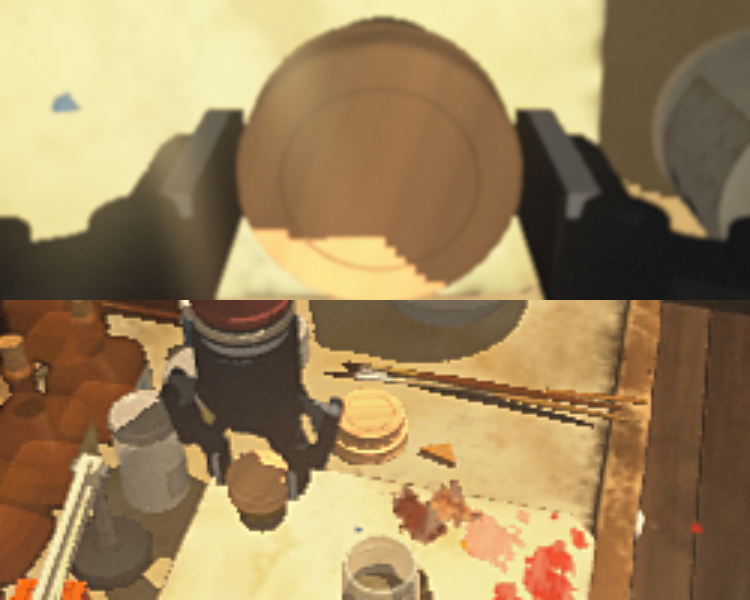

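The lid is held level (238–522, centre 380). The dipper's far edge shows at crop (385,17), so it is almost concentric. In the side crop the remaining two lids still stand in place.

Run:
```python
from h import *
d=load('w6'); print(plane(d,324,196.8,.033)-[0,.0215,0], d['pose'][:3,3])
```

```text
[ 0.54217553 -0.14038717  0.033     ] [ 0.54045901 -0.07409191  0.19170529]
```

```bash
python3 -m pendant '[[[0,0,0,1,1,6,0.5],[0,0,0,1,1,14,0.5],[0,0,0,1,1,21,0.5],[0,0,0,1,1,25,0.5],[0,0,0,1,1,26,0.5],[0,0,0,1,1,26,0.5]]]'; python3 -m pendant '[[[0,0,0,0,0,0,0.78],[0,0,0,0,0,0,0.78],[0,0,0,0,0,0,0.78],[0,0,0,0,0,-10,0.78],[0,0,0,0,0,-50,0.78],[0,0,0,-20,-10,-105,0.86],[0,0,0,-80,-35,-130,0.86],[0,0,0,-122,-57,-130,0.86],[0,0,0,-122,-57,-130,0.86],[0,0,0,-122,-57,-130,0.86]]]'
python3 - <<'E'
from h import *
a=grab('wrist','w7')['pixels'];b=grab('side','s7')['pixels']
o=np.vstack([cv2.resize(a[150:300,220:420],(800,600))[:300],cv2.resize(b[225:300,215:415],(800,300))])
cv2.imwrite('pics/crop6.png',o[:,:,::-1])
E
```

```text
t: 10.5
tcp_pos: [0.5409, -0.1399, 0.1969]
ee_rot: [-0.001, 0.707, 0.707, -0.001]
ft_force: [-5.5, 2.3, 11.1]
grip_width: 0.628
grasp_force: 27.4
t: 11.75
tcp_pos: [0.4839, -0.2619, 0.3259]
ee_rot: [-0.0, 0.707, 0.707, 0.0]
ft_force: [-0.2, 0.4, -0.4]
grip_width: 0.857
grasp_force: 0.0
```

View pics/crop6.png

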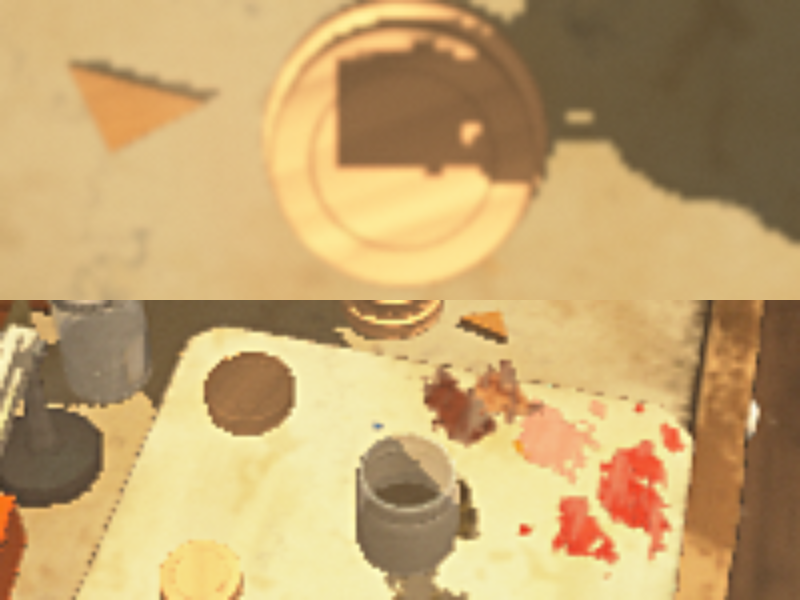

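Tall-jar lid centred at about crop (404,152), which is (321,188). Side crop: dipper lid lies level around (250,393), cup lid level at bottom; squat jar is in its place.

```bash
python3 - <<'E'
from h import *
d=load('w7'); print(plane(d,321,188,.032))
s=load('s7'); print('diplid',plane(s,215+250/4,225+88/4,.039),'squat',plane(s,215+408/4,225+175/4,.078), 'cuplid',plane(s,215+202/4,225+270/4,.04))
E
python3 -m pendant '[[[0,0,0,-1,0,50,0.86],[0,0,0,-1,0,95,0.86],[0,0,0,-1,0,130,0.86],[0,0,0,-1,0,140,0.86],[0,0,0,-1,0,140,0.86],[0,0,0,-1,0,140,0.86],[0,0,0,-1,0,140,0.6],[0,0,0,-1,0,140,0.6],[0,0,0,-1,0,140,0.6],[0,0,0,-1,0,140,0.6]]]' 25
```

```text
[ 0.48370583 -0.26024705  0.032     ]
diplid [ 0.53810484 -0.13640292  0.039     ] squat [ 0.42408042 -0.07019404  0.078     ] cuplid [ 0.52277813 -0.0089915   0.04      ]
t: 13.1
tcp_pos: [0.485, -0.2636, 0.188]
ee_rot: [0.002, 0.707, 0.707, 0.0]
ft_force: [-1.4, 1.0, 6.2]
grip_width: 0.701
grasp_force: 26.5
```

```bash
python3 -m pendant '[[[0,0,0,0,0,-20,0.6],[0,0,0,0,0,-75,0.6],[0,0,0,10,-2,-130,0.6],[0,0,0,60,-10,-142,0.6],[0,0,0,120,-18,-142,0.6],[0,0,0,180,-26,-142,0.6],[0,0,0,240,-34,-142,0.6],[0,0,0,300,-41,-142,0.6],[0,0,0,330,-43,-130,0.6],[0,0,0,330,-43,-108,0.6],[0,0,0,330,-43,-103,0.6],[0,0,0,330,-43,-103,0.6],[0,0,0,330,-43,-103,0.6]]]'
python3 - <<'E'
from h import *
a=grab('wrist','w8')['pixels'];b=grab('side','s8')['pixels']
o=np.vstack([cv2.resize(a[190:390,170:470],(750,500))[:300],cv2.resize(b[250:350,190:440],(750,300))])
cv2.imwrite('pics/crop7.png',o[:,:,::-1])
E
```

```text
t: 14.72
tcp_pos: [0.4416, 0.0665, 0.2898]
ee_rot: [0.001, 0.707, 0.707, 0.001]
ft_force: [-0.2, -0.3, -0.1]
grip_width: 0.7
grasp_force: 27.4
```

View pics/crop7.png

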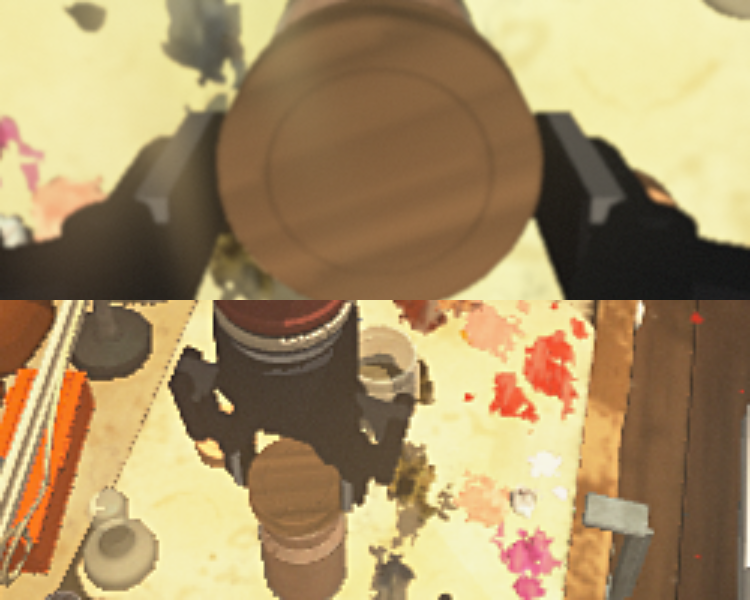

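Lid (218–543, centre 381, ring centre row 170) is level, with the jar's body behind it at 285–470. The side crop shows the lid right over the jar.

Run:
```python
from h import *
for f,z,u,v in [('w8',.2898-.156,381,170),('w6',.2226-.1578,380,178)]:
    d=load(f); print(plane(d,170+u/2.5,190+v/2.5,z), d['pose'][:3,3])
```

```text
[0.4423853  0.06937693 0.1338    ] [0.44170453 0.13381939 0.25891139]
[ 0.54093732 -0.14118911  0.0648    ] [ 0.54045901 -0.07409191  0.19170529]
```

```bash
python3 -m pendant '[[[0,0,0,-2,0,4,0.6],[0,0,0,-2,0,10,0.6],[0,0,0,-2,0,16,0.6],[0,0,0,-2,0,20,0.6],[0,0,0,-2,0,23,0.6],[0,0,0,-2,0,24,0.6],[0,0,0,-2,0,24,0.6]]]'
```

```text
t: 15.7
tcp_pos: [0.4413, 0.0651, 0.2658]
ee_rot: [-0.0, 0.707, 0.707, -0.0]
ft_force: [-3.2, 0.2, 8.6]
grip_width: 0.703
grasp_force: 28.1
```

```bash
python3 -m pendant '[[[0,0,0,0,0,0,0.85],[0,0,0,0,0,0,0.85],[0,0,0,0,0,0,0.85],[0,0,0,0,0,-10,0.85],[0,0,0,0,0,-40,0.85],[0,0,0,-20,3,-64,0.9],[0,0,0,-80,10,-64,1],[0,0,0,-140,18,-64,1],[0,0,0,-200,27,-64,1],[0,0,0,-260,35,-64,1],[0,0,0,-325,43,-64,1],[0,0,0,-325,43,-64,1],[0,0,0,-325,43,-64,1]]]'
python3 - <<'E'
from h import *
a=grab('wrist','w9')['pixels'];b=grab('side','s9')['pixels']
o=np.vstack([cv2.resize(a[140:290,220:420],(800,600))[:320],cv2.resize(b[230:350,205:405],(800,480))[:280][:, :]])
o=np.vstack([cv2.resize(a[140:240,220:420],(600,300)),cv2.resize(b[230:350,215:415],(500,300))[:, :].copy() if 0 else cv2.copyMakeBorder(cv2.resize(b[230:350,215:415],(500,300)),0,0,0,100,0)])
cv2.imwrite('pics/crop8.png',o[:,:,::-1])
E
```

```text
t: 17.32
tcp_pos: [0.4838, -0.26, 0.3288]
ee_rot: [-0.0, 0.707, 0.707, 0.0]
ft_force: [0.6, 0.6, -0.1]
grip_width: 0.998
grasp_force: 0.0
```

View pics/crop8.png

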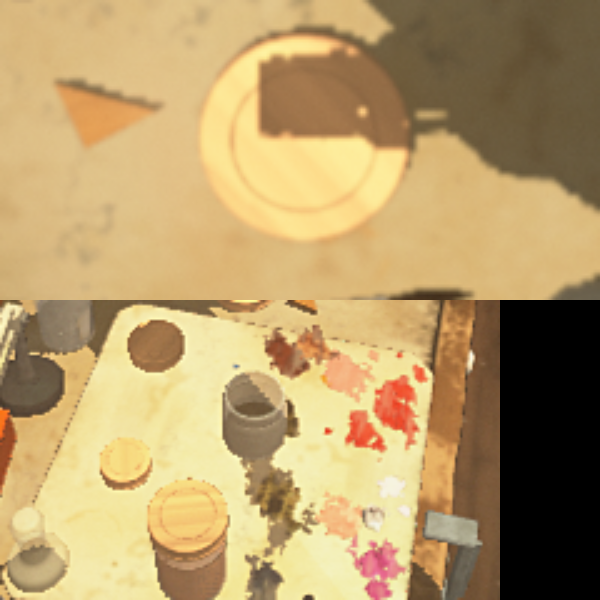

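Lid on the tall jar looks level; the squat lid lies at crop (305,138), which is (321.5,186).

```bash
python3 - <<'E'
from h import *
d=load('w9'); print(plane(d,321.5,186,.016))
E
python3 -m pendant '[[[0,0,0,-1,0,50,1],[0,0,0,-1,0,100,1],[0,0,0,-1,0,140,1],[0,0,0,-1,0,156,1],[0,0,0,-1,0,160,1],[0,0,0,-1,0,160,1],[0,0,0,-1,0,160,0.7],[0,0,0,-1,0,160,0.7],[0,0,0,-1,0,160,0.7],[0,0,0,-1,0,160,0.7]]]' 25
```

```text
[ 0.48394256 -0.2609791   0.016     ]
t: 18.68
tcp_pos: [0.485, -0.2617, 0.1709]
ee_rot: [0.002, 0.707, 0.707, 0.0]
ft_force: [-0.4, 0.9, 6.9]
grip_width: 0.794
grasp_force: 27.8
```

```bash
python3 -m pendant '[[[0,0,0,0,0,-20,0.7],[0,0,0,0,0,-70,0.7],[0,0,0,20,-6,-110,0.7],[0,0,0,70,-22,-115,0.7],[0,0,0,130,-40,-115,0.7],[0,0,0,175,-54,-110,0.7],[0,0,0,188,-58,-95,0.7],[0,0,0,188,-58,-93,0.7],[0,0,0,188,-58,-93,0.7],[0,0,0,188,-58,-93,0.7]]]'
python3 - <<'E'
from h import *
a=grab('wrist','w10')['pixels'];b=grab('side','s10')['pixels']
o=np.vstack([cv2.resize(a[190:390,170:470],(750,500))[:320],cv2.resize(b[210:310,190:440],(750,300))[:280]])
cv2.imwrite('pics/crop9.png',o[:,:,::-1])
E
```

```text
t: 19.92
tcp_pos: [0.4269, -0.0742, 0.2623]
ee_rot: [0.001, 0.708, 0.707, 0.0]
ft_force: [-0.1, -0.5, -0.2]
grip_width: 0.794
grasp_force: 28.9
```

View pics/crop9.png

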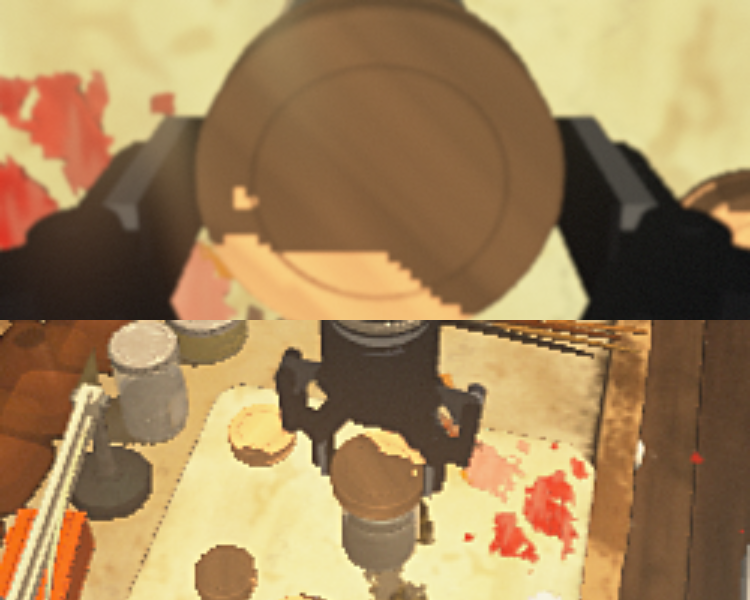

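Lid (197–565, centre 381, ring row 180) is level and over the squat jar, whose body shows at 292–462. Lower it.

```bash
python3 -m pendant '[[[0,0,0,1,-0.5,4,0.7],[0,0,0,1,-0.5,10,0.7],[0,0,0,1,-0.5,16,0.7],[0,0,0,1,-0.5,20,0.7],[0,0,0,1,-0.5,23,0.7],[0,0,0,1,-0.5,23,0.7]]]'
```

```text
t: 20.78
tcp_pos: [0.4257, -0.072, 0.2388]
ee_rot: [0.0, 0.707, 0.707, 0.0]
ft_force: [0.6, 0.7, 0.5]
grip_width: 0.795
grasp_force: 28.9
```

```bash
python3 -m pendant '[[[0,0,0,0,0,0,0.95],[0,0,0,0,0,0,0.95],[0,0,0,0,0,0,0.95],[0,0,0,0,0,-10,0.95],[0,0,0,0,0,-50,1],[0,0,0,0,20,-100,1],[0,0,0,6,50,-150,1],[0,0,0,12,74,-166,1],[0,0,0,12,74,-166,1],[0,0,0,12,74,-166,1]]]'
python3 - <<'E'
from h import *
a=grab('wrist','w11')['pixels']
d2=viewer.grab_frame('side'); np.savez('pics/s11.npz',**d2); b=d2['pixels']
o=np.vstack([cv2.resize(a[0:260,100:420],(394,320)).copy()])
o=cv2.copyMakeBorder(o,0,0,0,206,0)
o=np.vstack([o,cv2.resize(b[225:345,200:440],(600,280))])
cv2.imwrite('pics/crop10.png',o[:,:,::-1])
E
```

```text
t: 22.02
tcp_pos: [0.4985, -0.0599, 0.4035]
ee_rot: [-0.001, 0.707, 0.707, -0.001]
ft_force: [-0.6, -0.4, -0.1]
grip_width: 1.002
grasp_force: 0.0
```

View pics/crop10.png

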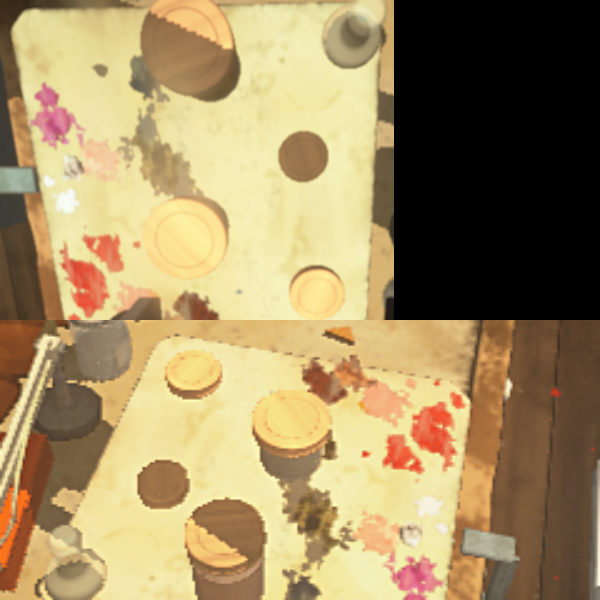

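All four lids are on and look level. Wrist crop: tall (187,47), squat (186,238), cup (303,156), dipper (318,292). Check the heights by triangulation.

Run:
```python
from h import *
w,s=load('w11'),load('s11')
for n,a,b,z in [('tall',(187,47),(225,536),.110),('squat',(186,238),(292,421),.084),('cup',(303,156),(163,482),.040),('dip',(318,292),(193,370),.039)]:
    A=(100+a[0]*.8122,a[1]*.8125);B=(200+b[0]*.4,225+(b[1]-320)*.42857)
    p,e=tri((w,*A),(s,*B)); print(n,p.round(4),e,'expect top',z)
```

```text
tall [0.4412 0.0668 0.101 ] [0.8, 0.3] expect top 0.11
squat [ 0.4253 -0.0725  0.0759] [0.3, 0.1] expect top 0.084
cup [ 0.5243 -0.0078  0.0336] [0.6, 0.3] expect top 0.04
dip [ 0.5408 -0.1379  0.038 ] [1.1, 0.6] expect top 0.039
```

Run:
```python
from h import *
w=load('w11'); s7=load('s7'); a=w['pixels']; s11=load('s11'); s0=load('side0')
print(plane(w,100+318*.8122,292*.8125,.039))
o=np.hstack([cv2.resize(a[205:270,325:390],(400,400),interpolation=2),cv2.resize(s11['pixels'][225:270,255:300],(400,400),interpolation=2)])
o=np.vstack([o,np.hstack([cv2.resize(s0['pixels'][225:270,255:300],(200,200),interpolation=2).repeat(1,1),np.zeros((200,600,3),np.uint8)])])
cv2.imwrite('pics/crop11.png',o[:,:,::-1])
```

```text
[ 0.54177403 -0.13678555  0.039     ]
```

View pics/crop11.png

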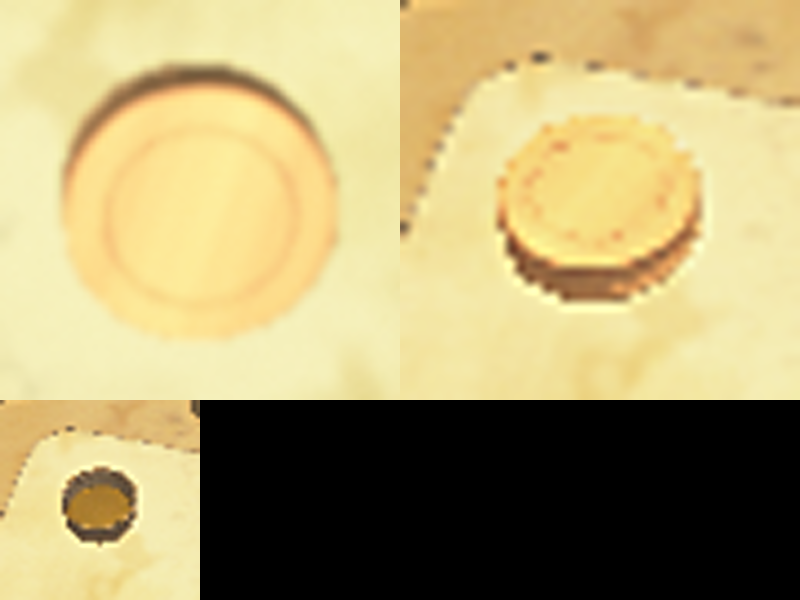

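The close-up shows the dipper lid level, with an even skirt band, centred on where the dipper was (wrist (357.5,239), side (277.5,246)). Handing in.

```bash
python3 -c "
from plant import robot
print(robot.finish_job())"
```

```text
the job is handed in; nothing more can be done
None
```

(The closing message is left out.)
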